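# Raise the splash screen to its mark

## Task

Push the sliding window of the bench splash screen up with your fingertips from beneath its lip, smoothly and not fast, until the lip's round bar is level with the pointer of the index clip on the left post, then take your hand away and leave the window standing there. Do not pinch the lip, do not touch the glass, and leave the flask, the weighing jar and the timer beside it where they stand.

Things in the scene. Friction and masses are not known exactly. Their poses are not given: they have to be found in the camera images.
- screen: bench splash screen, fixed to the worktop: two 22 mm aluminium posts at y = -120 and +120 mm on dark feet (x -65 to +85 mm, 30 wide, 12 high), a head rail at height 400 to 426 mm, pulleys up to 455 mm. Origin on the worktop midway between the posts; x points through the screen away from the robot, y to its left post, z up. A wall closes the worktop's right end (world y about -0.43 m).
- sash (a joint): height of the sliding window in m above its lowest position, 0 to 0.17, growing upward; at 0 the axis of the lip's bar is 80 mm above the worktop. It is counterweighted (about 0.6 kg, balanced): about 3 to 4 N pushes it up or down, it stays where it is left and hardly coasts.
- lip_nose (a point): middle of the lip, on the axis of the round bar (10 mm diameter, 170 mm long, along the screen's y) that forms the lip's front edge; moves with the window. The lip is a 6 mm level shelf that stands out from the window's bottom rail towards the robot; the bar's axis is 39 mm in front of the plane of the posts and glass. Axes as the screen's.
- lip_end (a point): left end of the lip's round bar, on its axis; this is compared with the pointer.
- index (a point): tip of the pointer (4 mm high) of the dark index clip on the left post, 7 mm to the left of the bar's end and 2 mm in front of its axis; the clip is clamped at a height that differs each time (175 to 235 mm above the worktop) and does not move. Axes as the screen's.
- index_clip: the dark steel index clip itself, 16 mm high, round the left post; its origin is on the post's axis at the height of the pointer.
- lip: the lip with its round bar, part of the window; origin on the glass plane at the height of the bar's axis, 39 mm behind the bar.
- lip_top: black rubber strip 18 x 160 x 4 mm on the upper side of the lip, behind the bar, its upper face 7 mm above the bar's axis; same origin as the lip.
- glass: the clear pane of the window, 196 mm wide, from 7 to 123 mm above the lip's bar axis, 5 mm thick, in the plane of the posts.
- flask: empty conical flask, 65 mm wide and 108 mm high, loose, beside the left post's foot, on its outer side; origin at the centre of its foot.
- jar: small weighing jar with lid, 43 mm wide and 80 mm high, loose, close behind the window; origin at the centre of its foot.
- timer: white bench timer, 58 x 68 x 19 mm, loose, on the worktop near the front edge left of the screen; origin at the centre of its underside.

How it is judged:
By the outcome, as a careful person would: the job done as asked, in the order asked, and still so for the second after the job is handed in, with the robot touching nothing.
It also fails if it takes over 43 s, if anything falls off the work surface, if the arm or the gripper's body presses on something with over 40 N, if the wrist force passes 120 N, or if a joint passes its speed limit or range.

## Robot

A 6-joint arm with a two-finger parallel gripper is mounted at the origin on a cart in front of the work surface, level with it; the furniture and walls round the work are solid. World frame = base frame: x ahead of the robot, y to its left, z up, the work surface at z = 0. Lengths are in mm, angles in rad, forces in N, time in s.
With the tool pointing down it reaches from about 350 to 775 mm from the base axis. Payload 7.3 kg.
Tool frame: the origin (TCP) lies at the very end of the fingers, on their centre line; the grasp point (between the pads) lies manip.hold_point_z behind it (manip.hold_point_z is the distance from the TCP to the grasp point, in mm); z points along the fingers, y is the line along which they close (so a half turn about z gives the same grasp; the last joint's range is limited). The gripper opens to 92 mm and grips with 3 to 60 N. Pads are 19 mm wide; open, the fingers measure 130 mm over their backs; the gripper's body (75 mm by 190 mm) begins 47 mm behind the grasp point.
Start: joints at [1.081, 0.342, 1.524, -0, 1.275, -0.146], TCP at [176.946, 494.302, 226.741] pointing down, gripper open.
Joint ranges: [-2.53, 2.53], [-0.77, 2.02], [0.04, 2.7], [-1, 4.14], [0.28, 2.66], [-3.11, 3.11]. Speed limits (rad/s): [2.57, 2.57, 3.14, 3.14, 3.14, 3.14].

## Interface

Orientations are given as [roll, pitch, yaw] about the fixed x, y, z axes, in that order (R = Rz(yaw) Ry(pitch) Rx(roll)).
In Python, from cell import manip gives the robot as it stands.
- The arm moves only by the tool send_rows, never from a script. Its argument "targets" is a list of rows, each a list of 6 numbers: the shift along the tool's x, y, z in mm, then the turn, a rotation vector about the tool's x, y, z in degrees. A call has exactly 10 rows; each row shifts and turns the commanded pose from where the row before left it, along the tool's axes as they then stand; what a row does not reach is not made up. A row lasts 1/8 s, in which the tool goes at most 62.5 mm and 10.7 degrees, less where a joint would pass 70% of its speed; a pose out of reach is approached as far as the arm can. A call with a gripper value outside its range is refused whole. "grip" is the finger opening in mm, from 0 to 91.8, set as the call begins (left out, the last holds). The fingers move at their own pace and stop on an object; "force" is the grip in N (left out, the last holds). Time passes only in rows, so rows that do not move let the fingers close, or fill a call up. It gives the time, the measured TCP pose, the force, the opening and the grip force at its end, in the units of the state.
- manip.state(): the state, without advancing time (a new reading comes with each control period).
- manip.read_camera(name): name is "scene" or "top" or "wrist"; returns a dict with "pixels" (384x512x3 uint8, red, green, blue), "z_map" (384x512 float32, mm along the optical axis (not along the pixel's ray), 0 where there is no reading), "K" (3x3 intrinsics, pixels), "origin" and "rotation" of the camera in the world. Camera axes: x right, y down, z forward; pixel columns grow to the right and rows downward; lengths in mm; the calibration is good to about 2 mm. The wrist camera is an equidistant fisheye: a pixel r from the principal point sees the ray r / f radians off the axis. A picture is of the moment at which its call begins.
- manip.hand_in(): hands the job in; it is judged then, once.
The state is a dict: "clock": time; "joint_pos": joint angles; "joint_vel": joint speeds; "effort": joint torques, N m; "position": TCP position; "orientation": TCP orientation; "contact_force": force on the tool from outside, world axes, zero at the start; "torque": the same for the moment, N m; "gripper_width": opening from 0.0 (shut) to 1.0 (fully open); "gripper_force": force on a finger pad.
Only numpy, scipy, OpenCV 4.12 (cv2) and the standard library are available. Lean on these libraries where they do the work, as an engineer would, in place of code of your own. Each camera call takes 0.05 s, during which the arm holds its last target. There are 200 camera calls.

## Working session

There is one attempt and no reset: what is moved stays moved. The work goes in short steps, Python scripts to look and compute and a tool call to move; the robot and the scene stay as the last step left them, time stands still between calls to the robot, and variables do not carry over. Pictures are saved under pics/ and viewed, at most 10 in all, crops included, and the job is handed in when it is done.

Besides the shell and the picture viewer there is one more tool, called after "Request:" as name(argument=value, ...), one argument or row to a line, values as JSON. send_rows: Moves the arm, as the interface text tells. Its arguments: {"type":"object","properties":{"targets":{"type":"array"},"grip":{"type":"number"},"force":{"type":"number"}},"required":["targets"]}

```bash
mkdir -p pics; ls; python3 - <<'E'
from cell import manip
import cv2,numpy as np
print(manip.state(), manip.hold_point_z)
for n in ("scene","top"):
    d=manip.read_camera(n); cv2.imwrite(f"pics/{n}0.png",d["pixels"][:,:,::-1]); np.savez(f"{n}0.npz",**{k:np.array(v) for k,v in d.items()})
    print(n,np.round(d["K"],1).tolist(),d["origin"],np.round(d["rotation"],3).tolist())
E
```

```text
pics
{'clock': 0.0, 'joint_pos': array([ 1.08097692e+00,  3.42711675e-01,  1.52502133e+00, -3.27442619e-05,
        1.27538917e+00, -1.46008111e-01]), 'joint_vel': array([-2.24529459e-03, -5.20957030e-04,  1.12743165e-03,  3.08628509e-05,
        5.45288288e-04, -1.27556603e-03]), 'effort': array([-2.57998554e-04, -4.31251216e+01, -2.44212878e+01,  7.19343591e-02,
        5.59485366e-02, -1.47215346e-04]), 'position': array([176.76431134, 493.91401829, 226.04918992]), 'orientation': array([-3.14007485e+00, -1.91551436e-04,  2.79779077e+00]), 'contact_force': array([-0.36610356, -0.03791911, -0.61720798]), 'torque': array([ 0.0306137 , -0.05155172, -0.05627508]), 'gripper_force': 0.0, 'gripper_width': 0.9965197526280656} 18.8
scene [[418.3, 0.0, 250.0], [0.0, 418.3, 195.8], [0.0, 0.0, 1.0]] [828.27571007 520.31940294 826.32385188] [-2.411, -0.016, 2.678]
top [[356.2, 0.0, 254.7], [0.0, 356.2, 190.3], [0.0, 0.0, 1.0]] [ 366.01906392  -36.6529026  1001.64156283] [-2.947, 0.026, -1.552]
```

View pics/scene0.png

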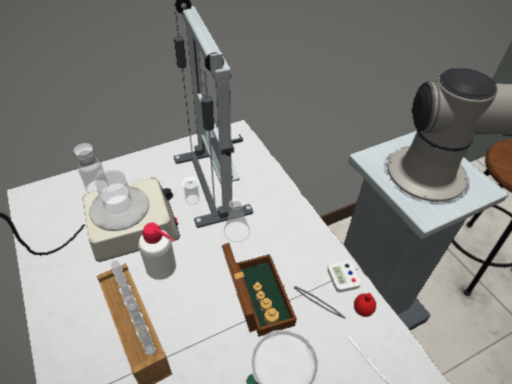

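View pics/top0.png

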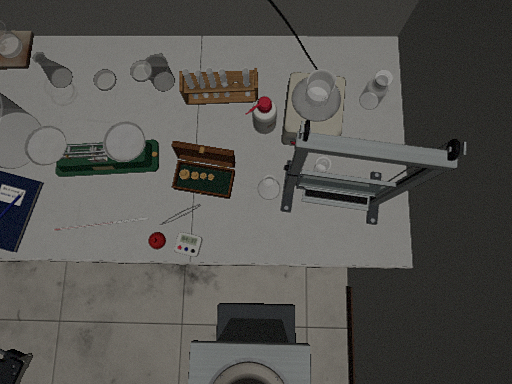

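The scene view shows the screen from behind and the left: left post about (225,80–210), the clip probably near (228,150). The top view shows the feet at (288,185) and (375,200), the flask at (269,187), the lip strip at (337,198), and the head rail from (305,142) to (450,157).

```bash
cat > h.py <<'E'
import numpy as np,cv2
from scipy.spatial.transform import Rotation as R
def cloud(d):
    K,z=d["K"],d["z_map"].astype(float); v,u=np.mgrid[:384,:512]
    p=np.stack([(u-K[0,2])/K[0,0]*z,(v-K[1,2])/K[1,1]*z,z],-1)
    r=np.array(d["rotation"]); Rm=R.from_euler("xyz",r).as_matrix() if r.size==3 else r
    P=p@Rm.T+d["origin"]; P[z==0]=np.nan; return P
def proj(d,P):
    Rm=R.from_euler("xyz",d["rotation"]).as_matrix(); c=(np.atleast_2d(P)-d["origin"])@Rm
    return c[:,:2]/c[:,2:]*[d["K"][0,0],d["K"][1,1]]+[d["K"][0,2],d["K"][1,2]]
E
python3 - <<'E'
from h import *
t=dict(np.load("top0.npz")); s=dict(np.load("scene0.npz"))
P=cloud(t);S=cloud(s)
for n,d,C,px in (("top",t,P,[(288,207),(291,165),(373,220),(337,198),(337,192),(337,206),(310,141),(440,156),(269,187),(322,163),(188,244),(200,200)]),("sc",s,S,[(227,100),(226,190),(229,150),(235,178),(240,215),(237,232),(192,185)])):
    for u,v in px: print(n,u,v,np.round(C[v,u]))
# head rail
m=(P[...,2]>415)&(P[...,2]<432); q=P[m][:,:2]; print(len(q),cv2.minAreaRect(q.astype(np.float32)))
# feet
m=(P[...,2]>6)&(P[...,2]<20)&(t["pixels"].max(-1)<110)&(P[...,0]>250)
n,l,st,c=cv2.connectedComponentsWithStats(m.astype(np.uint8))
for i in range(1,n):
    if st[i,4]>60:
        q=P[l==i][:,:2].astype(np.float32); print(st[i],cv2.minAreaRect(q),P[l==i][:,2].mean())
a=cv2.resize(s["pixels"][100:260,140:290,::-1],None,fx=4,fy=4,interpolation=cv2.INTER_CUBIC)[:600]
b=cv2.resize(t["pixels"][125:235,255:395,::-1],None,fx=5,fy=5,interpolation=cv2.INTER_CUBIC)
f=lambda x:(255*(x/255.)**.5).astype(np.uint8)
cv2.imwrite("pics/a.png",f(a));cv2.imwrite("pics/b.png",f(b))
E
```

```text
top 288 207 [ 514. -102.   12.]
top 291 165 [563. -90. 282.]
top 373 220 [ 482. -336.   13.]
top 337 198 [ 528. -223.   90.]
top 337 192 [ 544. -223.   90.]
top 337 206 [ 507. -222.   90.]
top 310 141 [ 565. -111.  426.]
top 440 156 [ 541. -326.  426.]
top 269 187 [556. -47.  86.]
top 322 163 [ 626. -189.   74.]
top 188 244 [407. 173.  15.]
top 200 200 [533. 149.   0.]
sc 227 100 [565. -87. 358.]
sc 226 190 [573. -90. 109.]
sc 229 150 [568. -78. 241.]
sc 235 178 [ 530. -133.   90.]
sc 240 215 [567. -28.  81.]
sc 237 232 [579. -19.  35.]
sc 192 185 [ 627. -179.   66.]
4044 ((663.1762084960938, -264.8699645996094), (356.12823486328125, 359.5179443359375), 89.75148010253906)
[   0   30  293   40 1051] ((1021.0313110351562, 340.0544738769531), (126.1740493774414, 910.00537109375), 3.1250171661376953) 13.749886232068114
[294  30 114 115 510] ((962.0655517578125, -369.12506103515625), (481.29681396484375, 238.89840698242188), 41.926998138427734) 13.173177653256808
[130  60  19  22 119] ((926.7976684570312, 357.385986328125), (67.98471069335938, 49.40617752075195), 17.15674591064453) 15.293
[... 1164 characters left out ...]
11   9  72] ((608.2142333984375, -348.0191650390625), (28.45909881591797, 22.9158935546875), 84.80421447753906) 12.12723826522254
[409 189  10 120 248] ((410.8067321777344, -440.89874267578125), (319.6419677734375, 3.6391611099243164), 0.11775127798318863) 12.660073035127422
[366 197  13  28 216] ((507.2234802246094, -336.528564453125), (30.033954620361328, 73.51240539550781), 80.8960189819336) 12.221076193743547
[  0 200  10  14  75] ((501.5875244140625, 710.9540405273438), (28.573352813720703, 34.51570510864258), 75.4818344116211) 15.417471097117554
[181 235  16  10  87] ((418.6694641113281, 172.88442993164062), (42.231773376464844, 18.541170120239258), 78.66307830810547) 16.85771444894792
```

View pics/a.png

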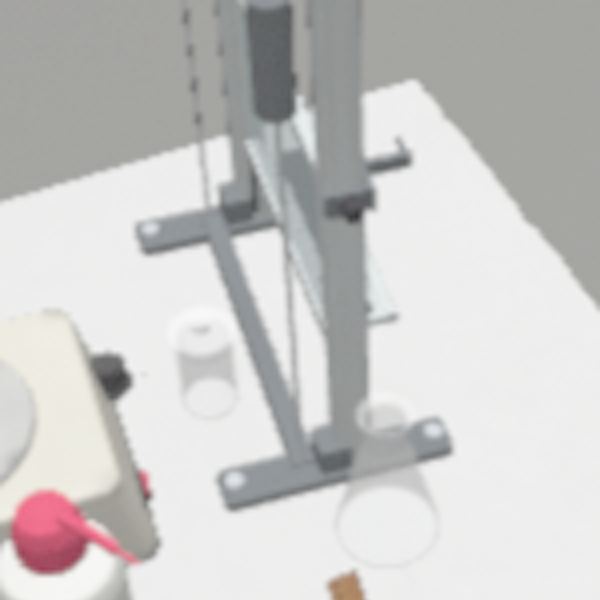

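View pics/b.png

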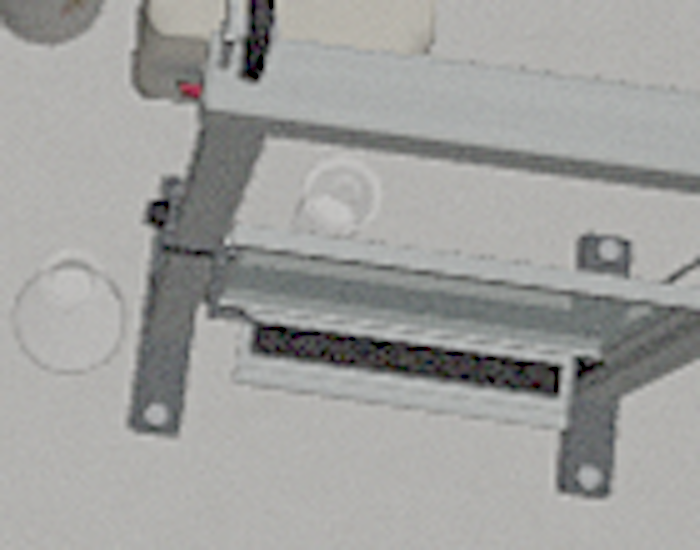

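The scene crop shows the clip on the left post at crop (348,200), that is scene px (227,150). The top crop shows its pointer arm running forward to about (235,315) in the crop. The lip's bar is the front edge from (235,378) to (565,420), and the flask is at (70,315).

```bash
cat >> h.py <<'E'
def rows(p0,r0,p1,r1):
    A=R.from_euler("xyz",r0);B=R.from_euler("xyz",r1)
    return A.inv().apply(np.array(p1)-p0),np.degrees((A.inv()*B).as_rotvec())
E
python3 - <<'E'
from h import *
t=dict(np.load("top0.npz")); s=dict(np.load("scene0.npz"))
P=cloud(t);S=cloud(s)
def box(C,a,b): return np.all((C>a)&(C<b),-1)
m=box(P,[480,-360,418],[620,-60,432])
q=P[m]; r=cv2.minAreaRect(q[:,:2].astype(np.float32)); print("rail",r,len(q))
ms=box(S,[480,-360,418],[640,-60,435]); print("rail sc",cv2.minAreaRect(S[ms][:,:2].astype(np.float32)))
# whole feet
for nm,a,b in (("L",[440,-125,8],[700,-70,16]),("R",[430,-365,8],[660,-310,16])):
    m=box(P,a,b)&(t["pixels"].max(-1)<110); print(nm,m.sum(),cv2.boxPoints(cv2.minAreaRect(P[m][:,:2].astype(np.float32))).round().tolist())
    m=box(S,a,b)&(s["pixels"].max(-1)<110); print(nm,"sc",m.sum(),cv2.boxPoints(cv2.minAreaRect(S[m][:,:2].astype(np.float32))).round().tolist())
# lip front
m=box(P,[470,-320,78],[560,-110,95]); print("lip",cv2.boxPoints(cv2.minAreaRect(P[m][:,:2].astype(np.float32))).round().tolist(),np.median(P[m][:,2]))
# clip in scene: dark pixels along left post
print(s["pixels"][140:160,218:236].max(-1))
print(np.nan_to_num(S[140:160:2,218:236:2,2]).round().astype(int))
E
```

```text
rail ((560.6781616210938, -221.59271240234375), (269.3199157714844, 46.18812942504883), 82.50447845458984) 2763
rail sc ((562.5050659179688, -216.95156860351562), (267.44329833984375, 45.84651565551758), 82.54568481445312)
L 245 [[501.0, -110.0], [694.0, -131.0], [699.0, -87.0], [506.0, -66.0]]
L sc 261 [[505.0, -111.0], [647.0, -132.0], [653.0, -94.0], [511.0, -73.0]]
R 276 [[469.0, -346.0], [618.0, -365.0], [622.0, -335.0], [473.0, -316.0]]
R sc 161 [[524.0, -346.0], [618.0, -357.0], [623.0, -316.0], [529.0, -305.0]]
lip [[495.0, -314.0], [537.0, -320.0], [562.0, -126.0], [520.0, -121.0]] 91.84925348717138
[[127 107  88  89  90  89  89  93  92  90  89  87  87  97  97  82  70  66]
 [104 102  89  88  91  89  91  93  91  92  91  88  86  76  59  49  43  43]
 [ 91  92  88  89  91  90  92  94  92  91  90  87  87  77  58  51  53  60]
 [ 84  88  87  88  90  89  91  93  92  91  90  88  87  87  89 108 125 143]
 [ 80  86  86  89  91  91  92  92  91  91  89  86  85  91 125 173 200 208]
 [ 80  85  87  91  90  91  91  92  92  92  90  89  83  91 119 178 219 222]
 [ 79  83  88  91  93  90  91  93 
[... 707 characters left out ...]
223 224]
 [ 77  81  87  90  91  91  90  94  87  80  79  80  98 175 221 223 224 224]
 [ 78  79  86  89  91  90  91  92  93  93  91  89 103 174 220 224 224 224]
 [ 81  80  86  90  92  91  91  92  92  92  93  89  99 166 216 222 223 223]
 [ 95  81  86  90  91  92  91  93  94  93  92  91 100 161 212 222 223 224]]
[[218 255 262 260 261 259 258 240 240]
 [215 250 256 256 254 254 254 245 234]
 [197 242 253 251 250 248 249 242   1]
 [192 238 245 244 245 242 244 243 243]
 [185 230 243 242 244 242 240 238 237]
 [177 224 239 239 240 242 238 234 234]
 [169 216 234 231 239 239 237 228   1]
 [164 210 228 223 234 234 233   0  -2]
 [156 203 220 217 217 215 214   0   2]
 [147 198 212 211 208 208 206   2   1]]
```

```bash
python3 - <<'E'
from h import *
from cell import manip
t=dict(np.load("top0.npz")); s=dict(np.load("scene0.npz"))
Y=R.from_euler("z",-7.5,degrees=True).as_matrix(); O=np.array([551,-221,0])
W=lambda *p: Y@np.array(p)+O
for z in (220,228,236): print(z,"clip top/bot outer face sc",proj(s,[W(0,134,z+8),W(0,134,z-8)]).round(1).tolist(),"tip",proj(s,W(-41,92,z)).round(1),"top cam tip",proj(t,W(-41,92,z)).round(1))
print("bar ends top",proj(t,[W(-39,85,80),W(-39,-85,80)]).round(1).tolist(), proj(s,[W(-39,85,80)]).round(1))
st=manip.state();p=st["position"];o=st["orientation"]
down=R.from_matrix(Y@np.array([[-1,0,0],[0,1,0],[0,0,-1.]]).T).as_euler("xyz")
hor=R.from_matrix(Y@np.array([[0,0,1],[0,1,0],[-1,0,0.]])).as_euler("xyz")
print(down,hor)
for a in ((360,270,240),(400,-140,240)): print(a,[x.round(1) for x in rows(p,o,a,down)])
print(rows(p,down,p,hor), rows((360,270,240),down,(400,-140,240),down)[0])
E
```

```text
220 clip top/bot outer face sc [[226.8, 151.7], [227.0, 157.3]] tip [[239.1 138.4]] top cam tip [[304.3 189.9]]
228 clip top/bot outer face sc [[226.7, 148.9], [226.9, 154.5]] tip [[239.1 135.6]] top cam tip [[304.7 189.2]]
236 clip top/bot outer face sc [[226.6, 146.0], [226.8, 151.7]] tip [[239.1 132.8]] top cam tip [[305.2 188.5]]
bar ends top [[301.2, 199.9], [366.5, 209.3]] [[237.7 180.3]]
[3.14159265 0.         3.01069296] [0.13089969 1.57079633 0.        ]
(360, 270, 240) [array([-248. , -149.1,  -13.7]), array([ -0.1,  -0. , -12.2])]
(400, -140, 240) [array([-423.8, -521.7,  -13.3]), array([ -0.1,  -0. , -12.2])]
(array([0., 0., 0.]), array([ 6.18223906e-15, -9.00000000e+01, -2.86137957e-15])) [-9.31735333e+01 -4.01271345e+02 -4.91415669e-14]<sys>:0: UserWarning: Gimbal lock detected. Setting third angle to zero since it is not possible to uniquely determine all angles.
```

Request:
send_rows(
  targets=[
    [-30,-18,-2,0,0,0],
    [-50,-30,-3,0,0,0],
    [-50,-30,-3,0,0,0],
    [-50,-30,-3,0,0,0],
    [-46,-30,-3,0,0,0],
    [-32,-45,0,0,0,0],
    [-25,-52,0,0,0,0],
    [-25,-52,0,0,0,0],
    [-25,-52,0,0,0,0],
    [-25,-52,0,0,0,-2.2],
  ],
  grip=0,
  force=10,
)

```text
clock: 1.35
position: [382.0, 3.7, 240.7]
orientation: [3.141, 0.0, 2.837]
contact_force: [0.9, 0.2, -0.7]
gripper_width: 0.009
gripper_force: 0.0
```

Request:
send_rows(
  targets=[
    [-25,-52,0,0,0,-5],
    [-22,-45,0,0,0,-5],
    [-10,-20,0,0,0,0],
    [0,0,0,0,-5,0],
    [0,0,0,0,-10,0],
    [0,0,0,0,-10,0],
    [0,0,0,0,-10,0],
    [0,0,0,0,-10,0],
    [0,0,0,0,-10,0],
    [0,0,0,0,-5,0],
  ],
)

```text
clock: 2.6
position: [415.7, -99.1, 269.8]
orientation: [3.101, 0.88, 2.978]
contact_force: [0.0, 0.9, 0.6]
gripper_width: 0.005
gripper_force: 0.0
```

```bash
python3 - <<'E'
from h import *
from cell import manip
s=manip.state();print(s["joint_pos"].round(3),s["joint_vel"].round(2),s["position"],s["orientation"])
E
```

```text
[-0.819 -0.254  2.384  1.142  0.584 -3.106] [ 0.04 -0.37  0.13  0.62 -0.02 -0.  ] [415.68071148 -99.05274259 269.79324899] [3.10145444 0.88026177 2.97838806]
```

Request:
send_rows(
  targets=[
    [0,0,0,0,0,0],
    [0,0,0,0,0,0],
    [0,0,0,0,0,0],
    [0,0,0,0,-5,0],
    [0,0,0,0,-5,0],
    [0,0,0,0,-5,0],
    [0,0,0,0,-5,0],
    [0,0,0,0,-5,0],
    [0,0,0,0,-5,0],
    [0,0,0,0,0,0],
  ],
)

```text
clock: 3.85
position: [386.5, -42.1, 388.4]
orientation: [3.019, 1.256, 2.831]
contact_force: [-0.0, -0.3, 0.3]
gripper_width: 0.005
gripper_force: 0.0
```

```bash
python3 - <<'E'
from h import *
from cell import manip
s=manip.state();print(s["joint_pos"].round(3),s["joint_vel"].round(2),s["position"],s["orientation"])
print(R.from_euler("xyz",s["orientation"]).as_matrix().round(3))
E
```

```text
[-0.882 -0.66   2.474  1.374  0.676 -3.105] [ 0.03  0.05 -0.02 -0.01 -0.05 -0.  ] [386.47545207 -42.067934   388.41718901] [3.01876025 1.25627055 2.83136804]
[[-0.295  0.192  0.936]
 [ 0.094  0.981 -0.171]
 [-0.951  0.038 -0.307]]
```

Request:
send_rows(
  targets=[
    [0,0,0,0,0,10],
    [0,0,0,0,0,10],
    [0,0,0,0,0,10],
    [0,0,0,0,0,10],
    [0,0,0,0,0,10],
    [0,0,0,0,0,10],
    [0,0,0,0,0,10],
    [0,0,0,0,0,10],
    [0,0,0,0,0,10],
    [0,0,0,0,0,10],
  ],
)

```text
clock: 5.1
position: [387.4, -42.4, 387.4]
orientation: [1.894, -0.211, 1.322]
contact_force: [0.4, -0.2, 0.1]
gripper_width: 0.003
gripper_force: 0.0
```

Request:
send_rows(
  targets=[
    [0,0,0,0,0,10],
    [0,0,0,0,0,10],
    [0,0,0,0,0,10],
    [0,0,0,0,0,10],
    [0,0,0,0,0,10],
    [0,0,0,0,0,10],
    [0,0,0,0,0,10],
    [0,0,0,0,0,10],
    [0,0,0,0,0,0],
    [0,0,0,0,0,0],
  ],
)

```text
clock: 6.35
position: [387.1, -41.9, 387.8]
orientation: [-3.022, -1.254, -0.304]
contact_force: [0.2, 0.0, -0.0]
gripper_width: 0.004
gripper_force: 0.0
```

```bash
cat >> h.py <<'E'
Y=R.from_euler("z",-7.5,degrees=True).as_matrix(); O=np.array([551,-221,0])
W=lambda *p: Y@np.array(p)+O
HOR=R.from_matrix(Y@np.array([[0,0,1],[0,-1,0],[1,0,0.]]))
def plan(p1,B=HOR):
    from cell import manip
    s=manip.state();A=R.from_euler("xyz",s["orientation"])
    print("t",round(s["clock"],2),"q",s["joint_pos"].round(3),"p",s["position"].round(1),"screen",(Y.T@(s["position"]-O)).round(1))
    print("shift",A.inv().apply(np.array(p1)-s["position"]).round(1),"turn",np.degrees((A.inv()*B).as_rotvec()).round(1),"F",s["contact_force"].round(1))
    print(A.as_matrix().round(2).tolist())
E
python3 -c "
from h import *
plan(W(-120,0,200))"
```

```text
t 6.35 q [-0.879 -0.656  2.474  1.374  0.676  0.034] p [387.1 -41.9 387.8] screen [-185.8  156.2  387.8]
shift [-149.9  158.8  127.7] turn [ 3.  18.  -2.6] F [ 0.2  0.  -0. ]
[[0.3, -0.19, 0.94], [-0.09, -0.98, -0.17], [0.95, -0.04, -0.31]]
```

Request:
send_rows(
  targets=[
    [-10,10,0,0.3,2,-0.3],
    [-20,20,5,0.4,2,-0.4],
    [-20,20,5,0.4,2,-0.4],
    [-20,20,5,0.4,3,-0.4],
    [-20,20,5,0.4,3,-0.4],
    [-20,20,5,0.4,2,-0.4],
    [-20,20,5,0.4,2,-0.3],
    [-20,20,5,0.3,2,0],
    [-10,10,0,0,0,0],
    [0,0,0,0,0,0],
  ],
)

```text
clock: 7.6
position: [383.1, -194.3, 282.8]
orientation: [-2.999, -1.424, -0.26]
contact_force: [0.6, 0.4, -0.2]
gripper_width: 0.007
gripper_force: 0.0
```

```bash
python3 -c "
from h import *
plan(W(-120,0,66))"
```

```text
t 7.6 q [-1.608  0.269  2.697  1.622  1.414 -1.373] p [ 383.1 -194.3  282.8] screen [-169.9    4.6  282.8]
shift [-207.1    9.7   80.8] turn [-0.8  8.4 -1.1] F [ 0.6  0.4 -0.2]
[[0.14, -0.12, 0.98], [-0.04, -0.99, -0.11], [0.99, -0.02, -0.15]]
```

```bash
cat > kin.py <<'E'
from h import *
from scipy.optimize import least_squares
lo=np.array([-2.53,-.77,.04,-1,.28,-3.11]);hi=np.array([2.53,2.02,2.7,4.14,2.66,3.11])
D=[([1.08097692,.342711675,1.52502133,-3.27e-5,1.27538917,-.146008111],[176.764,493.914,226.049],[-3.14007485,-1.9e-4,2.79779]),
([-.819,-.254,2.384,1.142,.584,-3.106],[415.681,-99.053,269.793],[3.10145,.88026,2.97839]),
([-.882,-.66,2.474,1.374,.676,-3.105],[386.475,-42.068,388.417],[3.01876,1.25627,2.83137]),
([-.879,-.656,2.474,1.374,.676,.034],[387.1,-41.9,387.8],[-3.022,-1.254,-.304]),
([-1.608,.269,2.697,1.622,1.414,-1.373],[383.1,-194.3,282.8],[-2.999,-1.424,-.26])]
E=lambda a,t:R.from_euler(a,t)
def fk(q,k):
    A=E("z",q[0]);B=A*E("y",q[1]);C=B*E("y",q[2]);Dw=C*E("z",q[3])*E("y",q[4])
    T=Dw*E("z",q[5])
    p=A.apply([k[0],0,k[1]])+B.apply([0,0,k[2]])+C.apply([k[3],0,k[4]])+Dw.apply([k[5],0,k[6]])
    return p,T
def res(k): return np.concatenate([np.array(fk(q,k)[0])-p for q,p,o in D])
f=least_squares(res,[0,300,350,0,350,0,250.]);k=f.x
if __name__=="__main__":
    print(k.round(1),res(k).round(1))
    for q,p,o in D: print((fk(q,k)[1].inv()*E("xyz",o)).as_matrix().round(2).tolist())
E
python3 kin.py
```

```text
[-53.8 193.4 575.9  19.9 464.4  57.1 371.9] [ 68.1 -34.7 -16.9   1.6 -10.8 -19.1  -3.1   4.2  15.   -3.1   4.5  14.3
 -14.3   0.3   6.8]
[[-0.0, -1.0, 0.0], [1.0, -0.0, -0.0], [0.0, 0.0, 1.0]]
[[0.0, -1.0, 0.0], [1.0, 0.0, -0.0], [0.0, 0.0, 1.0]]
[[-0.0, -1.0, -0.0], [1.0, -0.0, 0.0], [-0.0, -0.0, 1.0]]
[[0.0, -1.0, -0.0], [1.0, 0.0, 0.0], [-0.0, -0.0, 1.0]]
[[-0.0, -1.0, -0.0], [1.0, -0.0, 0.0], [-0.0, -0.0, 1.0]]
```

```bash
sed -i 's/A.apply(\[k\[0\],0,k\[1\]\])/A.apply([k[0],k[7],k[1]])/; s/Dw.apply(\[k\[5\],0,k\[6\]\])/Dw.apply([k[5],k[8],k[6]])/; s/250.\])/250.,70,0])/' kin.py
cat > ik.py <<'E'
from kin import *
rng=np.random.default_rng(0)
C=E("z",90*np.pi/180)
def ik(p,T,n=60):
    S=[]
    for _ in range(n):
        g=least_squares(lambda q:np.r_[(fk(q,k)[0]-p)/100,(T.inv()*fk(q,k)[1]*C).as_rotvec()],rng.uniform(lo,hi),bounds=(lo,hi),xtol=1e-10)
        if g.cost<1e-6 and not any(np.abs(g.x-s).max()<.03 for s in S): S.append(g.x)
    return S
if __name__=="__main__":
  for tilt in (20,0,-20):  # + up
    for flip in (0,1):
      T=R.from_matrix(Y)*E("y",-np.radians(tilt))*R.from_matrix([[0,0,1],[0,-1,0],[1,0,0]])*E("z",np.pi*flip)
      for x,z in ((-25,66),(-25,215)):
        print(tilt,flip,x,z,[s.round(2).tolist() for s in ik(W(x,0,z),T)])
E
python3 kin.py|head -3; python3 ik.py
```

```text
[ 2.000e-01  2.226e+02  5.061e+02  4.630e+01  3.793e+02 -0.000e+00
  3.179e+02  7.650e+01  0.000e+00] [-0.1  0.   0.1 -0.1 -0.1 -0.2  0.  -0.2  0.3 -0.   0.3 -0.2  0.  -0.
  0.1]
20 0 -25 66 [[-0.93, 1.48, 2.16, 2.12, 2.24, -2.02]]
20 0 -25 215 [[-0.93, 1.11, 2.38, 2.21, 2.15, -1.87]]
20 1 -25 66 [[-0.93, 1.48, 2.16, 2.12, 2.24, 1.12]]
20 1 -25 215 [[-0.93, 1.11, 2.38, 2.21, 2.15, 1.28]]
0 0 -25 66 [[-0.98, 1.25, 2.37, 2.24, 1.88, -1.94]]
0 0 -25 215 [[-0.98, 0.77, 2.48, 2.29, 1.64, -1.65]]
0 1 -25 66 [[-0.98, 1.25, 2.37, 2.24, 1.88, 1.2]]
0 1 -25 215 [[-0.98, 0.77, 2.48, 2.29, 1.64, 1.49]]
-20 0 -25 66 [[-0.93, 0.89, 2.43, 2.38, 1.35, -1.7]]
-20 0 -25 215 [[-0.93, 0.37, 2.39, 2.2, 0.98, -1.25]]
-20 1 -25 66 [[-0.93, 0.89, 2.43, 2.38, 1.35, 1.44]]
-20 1 -25 215 [[-0.93, 0.37, 2.39, 2.2, 0.98, 1.89]]
```

```bash
cat >> ik.py <<'E'
def tilt(d): return R.from_matrix(Y)*E("y",-np.radians(d))*R.from_matrix([[0,0,1],[0,-1,0],[1,0,0]])
def path(wps,q):
    for x,y,z,d in wps:
        p=W(x,y,z);T=tilt(d)
        g=least_squares(lambda q:np.r_[(fk(q,k)[0]-p)/100,(T.inv()*fk(q,k)[1]*C).as_rotvec()],q,bounds=(lo,hi),xtol=1e-10)
        q=g.x;A=E("z",q[0]);el=A.apply([k[0],k[7],k[1]])+(A*E("y",q[1])).apply([0,0,k[2]])
        print(x,z,d,"cost",round(g.cost,5),q.round(2),"elbow",el.round(),"wrist",(p-k[6]*T.as_matrix()[:,2]).round())
E
python3 - <<'E'
from ik import *
from cell import manip
q0=np.clip(manip.state()["joint_pos"],lo+.005,hi-.005)
for d in (-10,-15,-20):
    path([(-165,0,280,d),(-140,0,200,d),(-120,0,120,d),(-110,0,50,d),(-70,0,50,d),(-25,0,50,d),(-25,0,62,d),(-25,0,140,d),(-25,0,215,d)],q0)
E
```

```text
-165 280 -10 cost 0.0 [-1.57  0.23  2.68  1.66  1.37 -1.34] elbow [  77. -117.  715.] wrist [  77. -159.  335.]
-140 200 -10 cost 0.00045 [-1.43  0.68  2.7   1.85  1.45 -1.8 ] elbow [ 121. -305.  616.] wrist [ 102. -162.  255.]
-120 120 -10 cost 0.0 [-1.32  1.09  2.68  1.98  1.65 -2.15] elbow [ 187. -416.  455.] wrist [ 122. -164.  175.]
-110 50 -10 cost 0.0 [-1.27  1.31  2.58  2.01  1.73 -2.25] elbow [ 218. -445.  351.] wrist [ 132. -166.  105.]
-70 50 -10 cost 0.0 [-1.11  1.22  2.5   2.17  1.73 -2.04] elbow [ 281. -390.  398.] wrist [ 171. -171.  105.]
-25 50 -10 cost 0.0 [-0.96  1.13  2.41  2.32  1.67 -1.87] elbow [ 324. -333.  436.] wrist [ 216. -177.  105.]
-25 62 -10 cost 0.0 [-0.96  1.1   2.42  2.32  1.65 -1.85] elbow [ 320. -327.  453.] wrist [ 216. -177.  117.]
-25 140 -10 cost 0.0 [-0.96  0.84  2.47  2.32  1.51 -1.69] elbow [ 277. -265.  562.] wrist [ 216. -177.  195.]
-25 215 -10 cost 0.0 [-0.96  0.56  2.46  2.29  1.31 -1.48] elbow [ 215. -176.  652.] wrist [ 216. -177.  270.]
-165 280 -15 cost 0.0 [-1.53  0.09  2.62  1.62  1.26 -1.13] elbow [ 78. -44. 727.] wrist [  83. -
[... 1194 characters left out ...]
322.  574.] wrist [ 136. -166.  229.]
-110 50 -20 cost 0.0 [-1.21  1.09  2.61  2.17  1.52 -2.06] elbow [ 232. -393.  455.] wrist [ 146. -168.  159.]
-70 50 -20 cost 0.0 [-1.06  1.01  2.52  2.29  1.47 -1.88] elbow [ 277. -336.  492.] wrist [ 185. -173.  159.]
-25 50 -20 cost 0.0 [-0.93  0.95  2.42  2.39  1.38 -1.73] elbow [ 308. -283.  518.] wrist [ 230. -179.  159.]
-25 62 -20 cost 0.0 [-0.93  0.91  2.43  2.39  1.36 -1.71] elbow [ 301. -273.  534.] wrist [ 230. -179.  171.]
-25 140 -20 cost 0.0 [-0.93  0.63  2.44  2.33  1.17 -1.52] elbow [ 241. -194.  630.] wrist [ 230. -179.  249.]
-25 215 -20 cost 0.0 [-0.93  0.37  2.39  2.2   0.98 -1.25] elbow [ 172. -102.  694.] wrist [ 230. -179.  324.]
```

```bash
python3 - <<'E'
from ik import *
plan(W(-80,0,200),tilt(-20))
from cell import manip
path([(-80,0,200,-20),(-80,0,120,-20),(-80,0,48,-20),(-25,0,48,-12)],np.clip(manip.state()["joint_pos"],lo+.005,hi-.005))
print("then", rows(W(-80,0,200),tilt(-20).as_euler("xyz"),W(-80,0,48),tilt(-20).as_euler("xyz")),rows(W(-80,0,48),tilt(-20).as_euler("xyz"),W(-25,0,48),tilt(-12).as_euler("xyz")))
E
```

```text
t 7.6 q [-1.608  0.269  2.697  1.622  1.414 -1.373] p [ 383.1 -194.3  282.8] screen [-169.9    4.6  282.8]
shift [-68.7   7.4 100.9] turn [ -1.  -11.6  -1. ] F [ 0.6  0.4 -0.2]
[[0.14, -0.12, 0.98], [-0.04, -0.99, -0.11], [0.99, -0.02, -0.15]]
-80 200 -20 cost 0.0 [-1.09  0.4   2.53  2.1   1.1  -1.37] elbow [ 159. -139.  689.] wrist [ 175. -172.  309.]
-80 120 -20 cost 0.0 [-1.09  0.74  2.57  2.22  1.32 -1.71] elbow [ 226. -269.  595.] wrist [ 175. -172.  229.]
-80 48 -20 cost 0.0 [-1.09  1.03  2.54  2.26  1.49 -1.93] elbow [ 269. -351.  481.] wrist [ 175. -172.  157.]
-25 48 -12 cost 0.0 [-0.96  1.1   2.41  2.34  1.62 -1.84] elbow [ 323. -326.  450.] wrist [ 218. -177.  114.]
then (array([-1.42833278e+02, -6.32827124e-15,  5.19870618e+01]), array([0., 0., 0.])) (array([ 1.88111079e+01, -2.60723421e-14,  5.16830941e+01]), array([ 1.23346666e-14,  8.00000000e+00, -2.78524729e-15]))
```

Request:
send_rows(
  targets=[
    [0,0,6,-0.2,-2,-0.2],
    [-5,1,10,-0.2,-2,-0.2],
    [-8,1,14,-0.2,-2,-0.2],
    [-10,1,15,-0.2,-2,-0.2],
    [-10,1,15,-0.2,-2,-0.2],
    [-10,1,15,0,-1.6,0],
    [-10,1,13,0,0,0],
    [-10,1,10,0,0,0],
    [-5,0,4,0,0,0],
    [0,0,0,0,0,0],
  ],
)

```text
clock: 8.85
position: [460.3, -209.5, 191.7]
orientation: [3.134, -1.224, -0.124]
contact_force: [-0.6, -0.2, -0.5]
gripper_width: 0.006
gripper_force: 0.0
```

```bash
python3 - <<'E'
from ik import *
plan(W(-80,0,48),tilt(-20))
from cell import manip
d=manip.read_camera("wrist"); cv2.imwrite("pics/w1.png",(255*(d["pixels"][:,:,::-1]/255.)**.6).astype(np.uint8)); np.savez("w1.npz",**{k:np.array(v) for k,v in d.items()})
print(d["K"],d["origin"],d["rotation"])
E
```

```text
t 8.85 q [-1.134  0.434  2.558  2.088  1.147 -1.435] p [ 460.3 -209.5  191.7] screen [-91.4  -0.5 191.7]
shift [-131.3   -0.8   59.6] turn [ 0.1 -0.1  0.1] F [-0.6 -0.2 -0.5]
[[0.34, -0.13, 0.93], [-0.04, -0.99, -0.12], [0.94, 0.0, -0.34]]
[[297.31863964   0.         256.11738249]
 [  0.         297.31863964 192.9294334 ]
 [  0.           0.           1.        ]] [ 340.99413328 -194.43609626  323.66689187] [-2.23000384e+00 -2.04105600e-03 -1.70267094e+00]
```

View pics/w1.png

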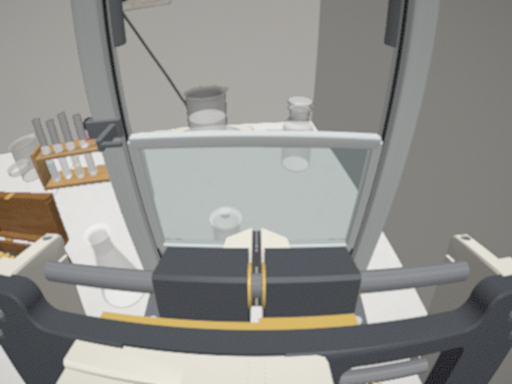

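The wrist picture shows the clip and pointer on the left post near (105–130,133), with the lip hidden behind the gripper. I'll zoom in on the clip.

```bash
cat >> h.py <<'E'
def fproj(d,P):
    Rm=R.from_euler("xyz",d["rotation"]).as_matrix(); c=(np.atleast_2d(P)-d["origin"])@Rm
    rr=np.hypot(c[:,0],c[:,1]); th=np.arctan2(rr,c[:,2]); return (c[:,:2]/rr[:,None]*th[:,None])*d["K"][0,0]+d["K"][:2,2]
def fray(d,u,v):
    e=(np.array([u,v])-d["K"][:2,2])/d["K"][0,0]; th=np.hypot(*e)
    r=np.r_[e/th*np.sin(th),np.cos(th)]; return R.from_euler("xyz",d["rotation"]).as_matrix()@r
def onplane(d,u,v,xs):  # screen coords on plane screen-x = xs
    o=Y.T@(d["origin"]-O); r=Y.T@fray(d,u,v); return o+r*(xs-o[0])/r[0]
E
python3 - <<'E'
from h import *
d=dict(np.load("w1.npz"))
for z in (220,228,236): print(z,fproj(d,[W(-41,92,z),W(0,109,z),W(0,131,z)]).round(1).tolist())
c=d["pixels"][110:160,80:150,::-1]
cv2.imwrite("pics/w1c.png",cv2.resize((255*(c/255.)**.6).astype(np.uint8),None,fx=10,fy=10,interpolation=cv2.INTER_CUBIC))
E
```

```text
220 [[125.6, 161.2], [124.8, 136.1], [102.7, 137.6]]
228 [[123.1, 151.6], [122.9, 127.6], [100.6, 129.3]]
236 [[120.6, 141.7], [120.9, 118.9], [98.4, 120.9]]
```

View pics/w1c.png

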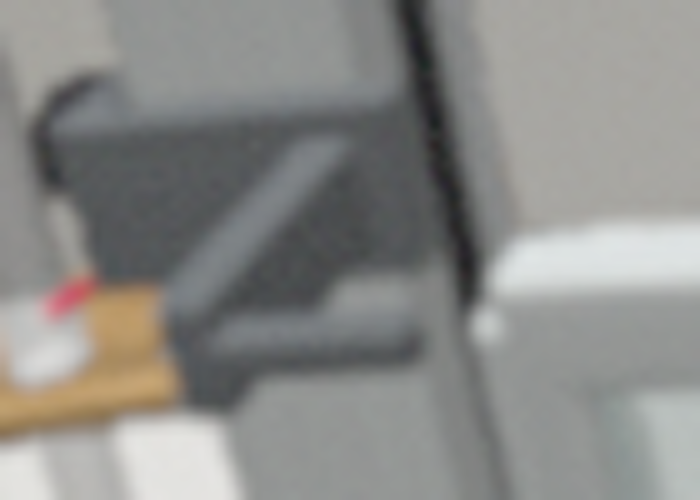

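Request:
send_rows(
  targets=[
    [-8,0,3,0,0,0],
    [-14,0,6,0,0,0],
    [-14,0,6,0,0,0],
    [-15,0,7,0,0,0],
    [-15,0,7,0,0,0],
    [-15,0,7,0,0,0],
    [-15,0,7,0,0,0],
    [-15,0,7,0,0,0],
    [-13,0,6,0,0,0],
    [-6,0,3,0,0,0],
  ],
)

```text
clock: 10.15
position: [471.4, -212.2, 49.0]
orientation: [3.134, -1.224, -0.125]
contact_force: [-0.5, 0.4, -0.5]
gripper_width: 0.003
gripper_force: 0.0
```

```bash
python3 -c "
from ik import *
plan(W(-25,0,48),tilt(-12))"
```

```text
t 10.15 q [-1.095  1.033  2.541  2.256  1.488 -1.925] p [ 471.4 -212.2   49. ] screen [-80.1  -1.6  49. ]
shift [17.7 -1.7 52.1] turn [0.1 7.9 0.1] F [-0.5  0.4 -0.5]
[[0.34, -0.13, 0.93], [-0.04, -0.99, -0.12], [0.94, 0.0, -0.34]]
```

Request:
send_rows(
  targets=[
    [1,0,3,0,0.5,0],
    [2,0,6,0,1,0],
    [2,0,6,0,1,0],
    [2,0,6,0,1,0],
    [2,0,7,0,1,0],
    [2,0,7,0,1,0],
    [1.5,0,7,0,1,0],
    [1.5,0,7,0,1,0],
    [1,0,4,0,0.5,0],
    [0,0,0,0,0,0],
  ],
)

```text
clock: 11.4
position: [526.2, -218.8, 48.6]
orientation: [3.13, -1.363, -0.12]
contact_force: [0.6, -0.0, 1.0]
gripper_width: 0.009
gripper_force: 0.0
```

```bash
python3 - <<'E'
from ik import *
plan(W(-25,0,200),tilt(-12))
from cell import manip
d=manip.read_camera("wrist"); cv2.imwrite("pics/w2.png",(255*(d["pixels"][:,:,::-1]/255.)**.6).astype(np.uint8)); np.savez("w2.npz",**{k:np.array(v) for k,v in d.items()})
E
```

```text
t 11.4 q [-0.961  1.104  2.41   2.335  1.62  -1.845] p [ 526.2 -218.8   48.6] screen [-24.9  -1.   48.6]
shift [148.2  -0.7 -31.3] turn [ 0.1 -0.1  0.1] F [ 0.6 -0.   1. ]
[[0.2, -0.13, 0.97], [-0.02, -0.99, -0.13], [0.98, 0.0, -0.21]]
```

View pics/w2.png

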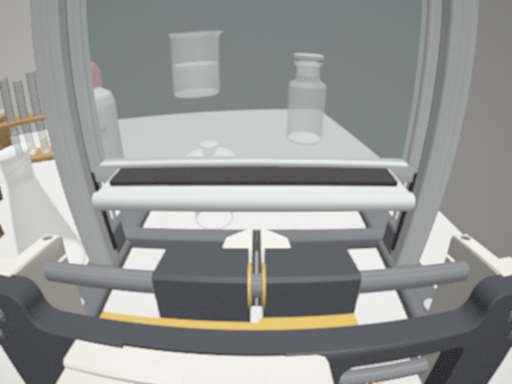

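The fingers are under the bar: bar at row 198 from (95,200) to (412,200), fingertips at (255,245), with nothing else touched. Now a smooth lift.

Request:
send_rows(
  targets=[
    [2,0,-0.4,0,0,0],
    [3,0,-0.6,0,0,0],
    [3,0,-0.6,0,0,0],
    [2,0,-0.4,0,0,0],
    [2,0,-0.4,0,0,0],
    [2,0,-0.4,0,0,0],
    [3,0,-0.6,0,0,0],
    [4,0,-0.8,0,0,0],
    [5,0,-1.1,0,0,0],
    [6,0,-1.3,0,0,0],
  ],
)

```text
clock: 12.7
position: [526.1, -218.9, 81.4]
orientation: [3.131, -1.362, -0.122]
contact_force: [2.1, -0.6, -3.1]
gripper_width: 0.001
gripper_force: 1.6
```

Request:
send_rows(
  targets=[
    [6,0,-1.3,0,0,0],
    [6,0,-1.3,0,0,0],
    [6,0,-1.3,0,0,0],
    [6,0,-1.3,0,0,0],
    [6,0,-1.3,0,0,0],
    [6,0,-1.3,0,0,0],
    [6,0,-1.3,0,0,0],
    [6,0,-1.3,0,0,0],
    [6,0,-1.3,0,0,0],
    [6,0,-1.3,0,0,0],
  ],
)

```text
clock: 13.95
position: [525.8, -218.7, 143.1]
orientation: [3.13, -1.363, -0.121]
contact_force: [1.7, -1.4, -3.8]
gripper_width: 0.008
gripper_force: 1.6
```

```bash
python3 - <<'E'
from ik import *
plan(W(-25,0,205),tilt(-12))
from cell import manip
d=manip.read_camera("wrist"); np.savez("w3.npz",**{k:np.array(v) for k,v in d.items()})
a=d["pixels"].astype(int)
# bar centre row near ends: bright vertical profile
for c in (115,255-60,400): print(c,a[150:260,c].max(-1).tolist())
E
```

```text
t 13.95 q [-0.961  0.785  2.466  2.327  1.438 -1.655] p [ 525.8 -218.7  143.1] screen [-25.3  -1.  143.1]
shift [ 60.6  -0.9 -12.4] turn [ 0.1 -0.1  0.1] F [ 1.7 -1.4 -3.8]
[[0.2, -0.13, 0.97], [-0.02, -0.99, -0.13], [0.98, 0.0, -0.21]]
115 [86, 89, 112, 152, 179, 188, 188, 189, 190, 192, 190, 193, 190, 188, 180, 176, 168, 163, 159, 160, 159, 157, 157, 154, 154, 151, 149, 146, 144, 143, 142, 143, 143, 149, 160, 169, 172, 177, 202, 219, 214, 189, 155, 133, 126, 124, 123, 125, 127, 124, 123, 120, 118, 117, 114, 114, 131, 162, 187, 202, 217, 227, 226, 224, 225, 224, 223, 223, 223, 224, 224, 224, 222, 224, 224, 224, 224, 221, 214, 203, 195, 183, 171, 154, 140, 124, 107, 97, 84, 68, 58, 52, 41, 35, 24, 20, 17, 12, 21, 21, 23, 35, 46, 55, 70, 78, 84, 90, 95, 95]
195 [170, 177, 179, 180, 177, 179, 177, 178, 178, 176, 174, 179, 180, 171, 172, 178, 181, 180, 180, 179, 181, 180, 180, 179, 181, 179, 180, 179, 180, 181, 182, 182, 181, 179, 176, 174, 175, 187, 210, 223, 217, 192, 161, 137, 124, 104, 73, 49, 44, 41, 42, 45, 45, 43, 42, 43, 43, 43, 45, 45, 45, 43, 35, 28, 21, 57, 141, 214, 231, 229, 229, 230, 228, 226, 224, 224, 226, 227, 227, 225, 222, 219, 209, 198, 188, 175, 160, 144, 129, 113, 106, 130, 167, 181, 172, 181, 197, 140, 71, 56, 58, 59, 60, 60, 62, 60, 59, 61, 59, 59]
400 [88, 87, 88, 85, 89, 87, 87, 88, 89, 93, 92, 95, 98, 98, 102, 105, 107, 108, 111, 114, 117, 117, 117, 118, 117, 118, 117, 117, 116, 116, 114, 113, 106, 103, 100, 96, 91, 94, 113, 150, 181, 188, 168, 144, 131, 125, 125, 126, 124, 124, 122, 118, 116, 113, 112, 109, 102, 86, 80, 76, 75, 73, 73, 65, 59, 49, 43, 36, 43, 68, 111, 163, 208, 228, 230, 230, 229, 226, 225, 221, 218, 212, 199, 180, 163, 145, 130, 113, 97, 82, 78, 76, 75, 75, 76, 76, 74, 78, 78, 82, 85, 90, 92, 99, 103, 106, 110, 114, 117, 117]
```

```bash
python3 - <<'E'
from h import *
d=dict(np.load("w3.npz"));d1=dict(np.load("w1.npz"))
print("bar",[onplane(d,195,r,-39).round(1) for r in (215.7,228,240.5)], "tip w1",onplane(d1,121.3,144,-41).round(1))
for z in (152,156): print(fproj(d,[W(-39,85,z)]),fproj(d,W(-41,92,234)))
E
```

```text
bar [array([-39. ,  29.2, 172.9]), array([-39. ,  30. , 165.1]), array([-39. ,  31. , 156.6])] tip w1 [-41.   91.9 234.1]
[[108.83598261 243.18054957]] [[ 59.86701851 108.30541525]]
[[107.0099675  237.85925973]] [[ 59.86701851 108.30541525]]
```

Request:
send_rows(
  targets=[
    [5,0,-1.1,0,0,0],
    [6,0,-1.3,0,0,0],
    [6,0,-1.3,0,0,0],
    [6,0,-1.3,0,0,0],
    [6,0,-1.3,0,0,0],
    [6,0,-1.3,0,0,0],
    [6,0,-1.3,0,0,0],
    [6,0,-1.3,0,0,0],
    [5,0,-1.1,0,0,0],
    [3,0,-0.6,0,0,0],
  ],
)

```text
clock: 15.25
position: [525.5, -218.5, 199.4]
orientation: [3.129, -1.364, -0.12]
contact_force: [0.5, -0.6, -3.0]
gripper_width: 0.004
gripper_force: 1.5
```

```bash
python3 - <<'E'
from ik import *
plan(W(-25,0,205),tilt(-12))
from cell import manip
d=manip.read_camera("wrist"); np.savez("w4.npz",**{k:np.array(v) for k,v in d.items()})
u,v=fproj(d,W(-41,92,232))[0].astype(int);print(u,v)
u0,v0=max(u-35,0),v-30
c=d["pixels"][v0:v0+75,u0:u0+100,::-1];print(u0,v0)
cv2.imwrite("pics/w4.png",cv2.resize((255*(c/255.)**.6).astype(np.uint8),None,fx=8,fy=8,interpolation=cv2.INTER_CUBIC))
E
```

```text
t 15.25 q [-0.962  0.577  2.46   2.293  1.293 -1.493] p [ 525.5 -218.5  199.4] screen [-25.6  -0.9 199.4]
shift [ 5.6 -0.9 -0.5] turn [ 0.1 -0.1  0.1] F [ 0.5 -0.6 -3. ]
[[0.2, -0.13, 0.97], [-0.02, -0.99, -0.13], [0.98, 0.0, -0.21]]
86 210
51 180
```

View pics/w4.png

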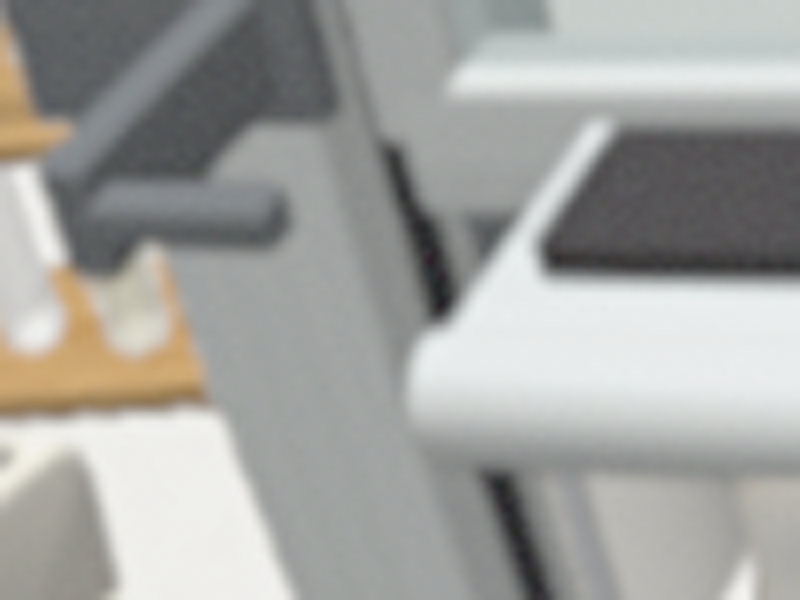

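The crop shows the pointer tip at (275,213), i.e. image (84.9,206.1). The bar's left end is at (412,400), i.e. (102,229.5), still below the pointer.

```bash
python3 - <<'E'
from h import *
d=dict(np.load("w4.npz"))
print("tip",onplane(d,84.9,206.1,-41).round(1),"bar end",onplane(d,102.0,229.5,-39).round(1),onplane(d,104,221.5,-39).round(1),onplane(d,106,237.6,-39).round(1))
# perpendicular-size check: expected silhouette rows for 10 mm cylinder at several z
for z in (216,219,222):
    a=np.linspace(0,2*np.pi,60); q=fproj(d,[W(-39+5*np.cos(t),80,z+5*np.sin(t)) for t in a]); print(z,q[:,1].min().round(1),q[:,1].max().round(1),q[:,0].mean().round(1))
for u in (106,112,120): print(u,d["pixels"][215:245,u].max(-1).tolist())
print([ (u,d["pixels"][200:216,u].max(-1).tolist()) for u in (78,82)])
E
```

```text
tip [-41.   92.1 235.1] bar end [-39.  87. 218.] [-39.   83.8 223.8] [-39.   86.1 212.1]
216 224.1 241.5 113.2
219 219.8 237.4 111.8
222 215.4 233.2 110.5
106 [16, 17, 13, 20, 54, 113, 178, 218, 226, 226, 224, 221, 215, 205, 197, 184, 171, 155, 140, 123, 110, 100, 94, 92, 97, 98, 100, 100, 104, 107]
112 [219, 223, 224, 225, 225, 223, 221, 223, 224, 224, 223, 222, 219, 210, 200, 190, 176, 161, 146, 129, 116, 105, 89, 64, 36, 26, 36, 46, 59, 67]
120 [173, 214, 226, 224, 225, 224, 222, 222, 224, 224, 225, 224, 221, 214, 203, 194, 183, 168, 154, 137, 122, 109, 99, 99, 109, 118, 127, 126, 125, 121]
[(78, [91, 103, 104, 102, 96, 96, 85, 69, 55, 49, 59, 91, 116, 122, 122, 123]), (82, [123, 119, 109, 99, 99, 96, 86, 70, 58, 46, 55, 88, 114, 123, 123, 123])]
```

Request:
send_rows(
  targets=[
    [1,0,-0.2,0,0,0],
    [2,0,-0.4,0,0,0],
    [2,0,-0.4,0,0,0],
    [2,0,-0.4,0,0,0],
    [2,0,-0.4,0,0,0],
    [2,0,-0.4,0,0,0],
    [1,0,-0.2,0,0,0],
    [0.5,0,-0.1,0,0,0],
    [0,0,0,0,0,0],
    [0,0,0,0,0,0],
  ],
)

```text
clock: 16.55
position: [525.7, -218.5, 211.8]
orientation: [3.13, -1.363, -0.121]
contact_force: [-2.6, -0.1, -1.4]
gripper_width: 0.005
gripper_force: 1.3
```

```bash
cat > look.py <<'E'
from ik import *
import sys
plan(W(-25,0,215),tilt(-12))
from cell import manip
d=manip.read_camera("wrist"); np.savez(sys.argv[1]+".npz",**{k:np.array(v) for k,v in d.items()})
u,v=fproj(d,W(-41,92,235))[0].astype(int)
u0,v0=max(u-35,0),v-30
c=d["pixels"][v0:v0+75,u0:u0+100,::-1];print(u0,v0)
cv2.imwrite(f"pics/{sys.argv[1]}.png",cv2.resize((255*(c/255.)**.6).astype(np.uint8),None,fx=8,fy=8,interpolation=cv2.INTER_CUBIC))
for z in (229,232,235):
    a=np.linspace(0,2*np.pi,60); q=fproj(d,[W(-39+5*np.cos(t),80,z+5*np.sin(t)) for t in a]); print(z,q[:,1].min().round(1),q[:,1].max().round(1),"tip",fproj(d,W(-41,92,z)).round(1))
for u in (106,112): print(u,d["pixels"][200:245,u].max(-1).tolist())
for u in (u0+26,u0+31): print(u,v0,d["pixels"][v0:v0+50,u].max(-1).tolist())
E
python3 look.py w5
```

```text
t 16.55 q [-0.961  0.531  2.453  2.281  1.259 -1.451] p [ 525.7 -218.5  211.8] screen [-25.5  -0.9 211.8]
shift [ 3.2 -0.9 -0.2] turn [ 0.1 -0.1  0.1] F [-2.6 -0.1 -1.4]
[[0.2, -0.13, 0.97], [-0.02, -0.99, -0.13], [0.98, 0.0, -0.21]]
56 194
229 223.4 240.9 tip [[ 94.  233.3]]
232 219.1 236.7 tip [[ 92.6 229.1]]
235 214.7 232.5 tip [[ 91.1 224.9]]
106 [121, 121, 118, 118, 118, 111, 96, 84, 75, 65, 58, 47, 38, 30, 25, 14, 15, 17, 25, 59, 113, 174, 215, 226, 225, 224, 223, 217, 207, 197, 187, 174, 158, 141, 126, 113, 103, 94, 94, 96, 96, 98, 99, 102, 108]
112 [123, 122, 119, 117, 116, 109, 92, 67, 53, 53, 63, 90, 133, 172, 202, 219, 224, 224, 225, 224, 225, 222, 222, 225, 224, 223, 223, 220, 210, 201, 191, 178, 164, 148, 133, 118, 105, 91, 64, 33, 22, 32, 45, 55, 65]
82 194 [54, 69, 85, 98, 102, 99, 95, 84, 72, 55, 46, 42, 40, 44, 42, 43, 45, 43, 40, 41, 40, 38, 43, 60, 79, 102, 109, 104, 98, 99, 91, 77, 62, 51, 58, 89, 111, 120, 123, 121, 122, 122, 118, 119, 121, 129, 137, 153, 176, 202]
87 194 [54, 57, 68, 64, 51, 46, 44, 44, 43, 40, 43, 41, 39, 42, 43, 39, 42, 57, 87, 110, 120, 123, 124, 122, 123, 122, 118, 107, 101, 98, 94, 82, 65, 52, 55, 77, 105, 118, 122, 119, 121, 121, 123, 120, 120, 122, 122, 123, 120, 122]
```

View pics/w5.png

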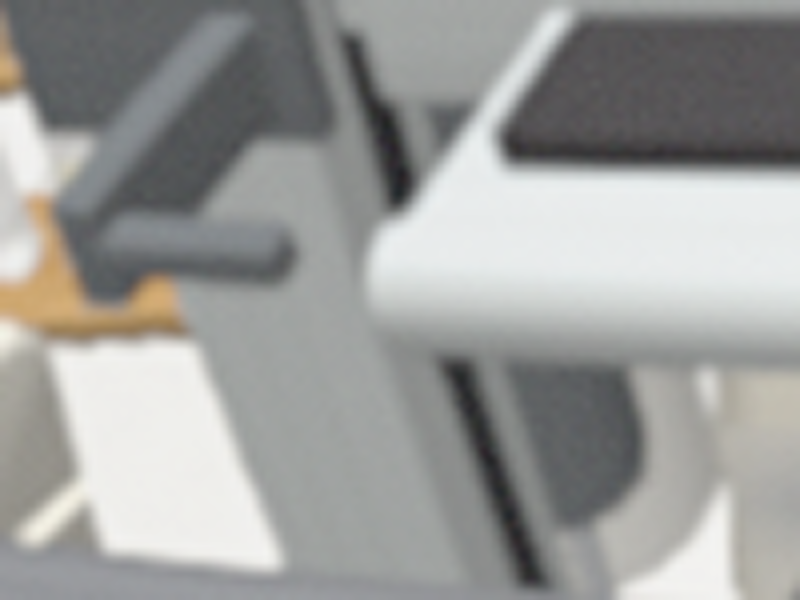

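Bar axis measures 231.5 and pointer tip 235.0 on the same camera, so about 3.4 mm remain.

Request:
send_rows(
  targets=[
    [0.6,0,-0.1,0,0,0],
    [0.8,0,-0.2,0,0,0],
    [0.8,0,-0.2,0,0,0],
    [0.8,0,-0.2,0,0,0],
    [0.3,0,0,0,0,0],
    [0,0,0,0,0,0],
    [0,0,0,0,0,0],
    [0,0,0,0,0,0],
    [0,0,0,0,0,0],
    [0,0,0,0,0,0],
  ],
)

```text
clock: 17.85
position: [525.7, -218.5, 215.2]
orientation: [3.13, -1.364, -0.12]
contact_force: [-1.4, 0.3, -1.5]
gripper_width: 0.006
gripper_force: 0.9
```

```bash
python3 look.py w6
```

```text
t 17.85 q [-0.961  0.518  2.452  2.278  1.25  -1.44 ] p [ 525.7 -218.5  215.2] screen [-25.4  -0.9 215.2]
shift [-0.1 -0.9  0.5] turn [ 0.1 -0.1  0.1] F [-1.4  0.3 -1.5]
[[0.2, -0.13, 0.97], [-0.02, -0.99, -0.13], [0.98, 0.0, -0.21]]
57 199
229 228.2 245.5 tip [[ 95.7 238. ]]
232 224.0 241.4 tip [[ 94.2 233.9]]
235 219.7 237.3 tip [[ 92.7 229.7]]
106 [121, 120, 118, 117, 117, 112, 98, 87, 82, 72, 58, 50, 43, 32, 26, 19, 16, 14, 26, 60, 117, 181, 219, 226, 225, 224, 223, 218, 207, 198, 185, 173, 157, 142, 127, 112, 101, 93, 93, 96, 98, 99, 98, 102, 106]
112 [122, 120, 119, 117, 117, 110, 93, 68, 53, 54, 66, 97, 140, 176, 201, 219, 223, 224, 225, 225, 224, 221, 223, 224, 224, 224, 224, 219, 210, 200, 190, 179, 164, 147, 132, 119, 107, 91, 63, 34, 20, 30, 40, 51, 63]
83 199 [60, 80, 92, 99, 100, 99, 94, 87, 75, 59, 46, 42, 44, 42, 44, 40, 44, 43, 43, 41, 37, 42, 45, 57, 78, 99, 110, 105, 99, 96, 88, 73, 59, 51, 67, 95, 115, 122, 120, 120, 119, 120, 122, 133, 153, 169, 184, 204, 220, 228]
88 199 [55, 65, 68, 58, 49, 42, 43, 44, 42, 42, 44, 44, 43, 41, 39, 41, 49, 67, 89, 108, 120, 122, 124, 122, 124, 123, 118, 107, 101, 96, 91, 78, 62, 50, 56, 86, 113, 122, 120, 120, 120, 120, 121, 122, 121, 121, 122, 122, 121, 121]
```

Bar 234.8 against pointer 235.0, so level. Now lower the hand clear of the lip and back out.

Request:
send_rows(
  targets=[
    [-1,0,0.2,0,0,0],
    [-2,0,0.4,0,0,0],
    [-4,0,0.8,0,0,0],
    [-5,0,1,0,0,0],
    [-4,0,0.8,0,0,0],
    [-2,0,0.4,0,0,0],
    [-1,0,-5,0,0,0],
    [-2,0,-10,0,0,0],
    [-2,0,-12,0,0,0],
    [-2,0,-12,0,0,0],
  ],
)

```text
clock: 19.15
position: [485.4, -213.1, 198.2]
orientation: [3.13, -1.363, -0.121]
contact_force: [0.1, -0.6, -0.2]
gripper_width: 0.003
gripper_force: 0.0
```

Request:
send_rows(
  targets=[
    [-2,0,-12,0,0,0],
    [-2,0,-12,0,0,0],
    [-2,0,-10,0,0,0],
    [-1,0,-5,0,0,0],
    [0,0,0,0,0,0],
    [0,0,0,0,0,0],
    [0,0,0,0,0,0],
    [0,0,0,0,0,0],
    [0,0,0,0,0,0],
    [0,0,0,0,0,0],
  ],
)

```text
clock: 20.4
position: [447.0, -208.1, 199.1]
orientation: [3.13, -1.363, -0.12]
contact_force: [-1.0, -0.5, 0.8]
gripper_width: 0.008
gripper_force: 0.0
```

```bash
python3 look.py w7; python3 - <<'E'
from h import *
from cell import manip
d0=dict(np.load("scene0.npz"));d=manip.read_camera("scene")
f=lambda c:cv2.resize((255*(c[:,:,::-1]/255.)**.6).astype(np.uint8),None,fx=5,fy=5,interpolation=cv2.INTER_CUBIC)
w=dict(np.load("w7.npz")); u,v=fproj(w,W(-41,92,235))[0].astype(int); print(u,v)
a=f(d["pixels"][110:215,180:255]); b=f(w["pixels"][v-50:v+55,max(u-30,0):max(u-30,0)+75])
cv2.imwrite("pics/z.png",np.hstack([a,b]))
print("moved px flask/jar/timer", [np.abs(d["pixels"][s].astype(int)-d0["pixels"][s]).mean().round(1) for s in (np.s_[222:245,224:252],np.s_[177:205,182:200],np.s_[260:292,328:362])])
E
```

```text
t 20.4 q [-1.239  0.614  2.639  2.053  1.414 -1.674] p [ 447.  -208.1  199.1] screen [-104.8   -0.8  199.1]
shift [32.  -0.8 74.8] turn [ 0.1 -0.1  0.1] F [-1.  -0.5  0.8]
[[0.2, -0.13, 0.97], [-0.02, -0.99, -0.13], [0.98, 0.0, -0.21]]
98 120
229 150.1 163.0 tip [[134.9 158. ]]
232 146.4 159.4 tip [[134.3 154.4]]
235 142.8 155.8 tip [[133.7 150.8]]
106 [173, 178, 178, 174, 160, 129, 103, 137, 203, 225, 224, 224, 224, 222, 224, 224, 226, 225, 225, 225, 225, 225, 225, 224, 224, 224, 225, 225, 225, 226, 224, 226, 225, 225, 225, 224, 225, 232, 238, 239, 236, 233, 225, 219, 206]
112 [179, 181, 181, 174, 149, 116, 102, 145, 203, 224, 225, 223, 224, 223, 223, 224, 223, 224, 224, 225, 225, 224, 226, 225, 225, 225, 226, 225, 225, 225, 225, 225, 225, 225, 225, 225, 224, 226, 228, 232, 235, 234, 232, 230, 225]
124 120 [117, 118, 116, 120, 118, 117, 118, 118, 117, 118, 117, 112, 99, 78, 58, 60, 81, 94, 92, 81, 62, 45, 40, 41, 41, 40, 45, 39, 44, 67, 85, 82, 61, 48, 63, 94, 115, 120, 119, 117, 118, 119, 119, 117, 118, 118, 119, 119, 119, 119]
129 120 [89, 89, 89, 90, 92, 91, 93, 93, 95, 96, 96, 98, 90, 71, 56, 52, 54, 53, 53, 52, 49, 46, 47, 46, 48, 46, 47, 45, 57, 75, 87, 78, 58, 48, 68, 105, 118, 119, 119, 121, 119, 120, 119, 120, 121, 121, 122, 121, 121, 121]
133 150
moved px flask/jar/timer [np.float64(3.9), np.float64(4.1), np.float64(3.9)]
```

View pics/z.png

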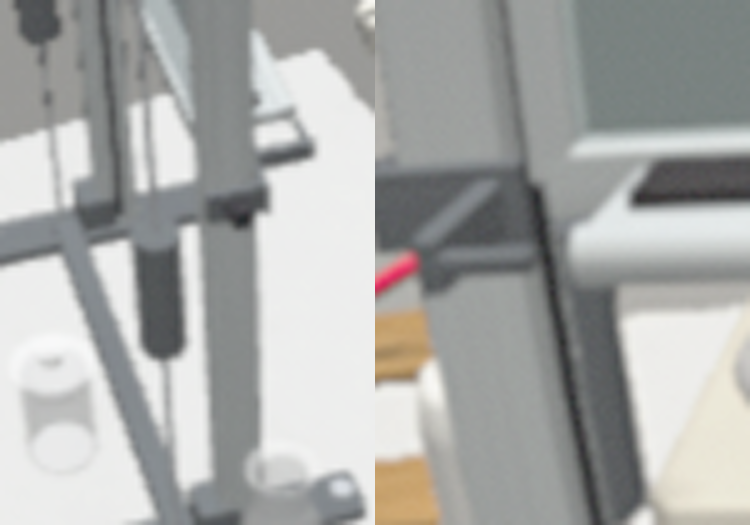

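```bash
python3 - <<'E'
from h import *
w=dict(np.load("w7.npz"))
for z in (234,235,236):
    a=np.linspace(0,2*np.pi,60); q=fproj(w,[W(-39+5*np.cos(t),82,z+5*np.sin(t)) for t in a]); print(z,q[:,1].min().round(1),q[:,1].max().round(1),q[:,0].mean().round(1))
for u in (142,144,146,150): print(u,w["pixels"][138:162,u].max(-1).tolist())
E
```

```text
234 144.1 157.1 146.6
235 142.9 155.9 146.4
236 141.7 154.7 146.2
142 [115, 114, 112, 110, 108, 97, 107, 133, 157, 166, 165, 161, 150, 132, 115, 99, 87, 76, 68, 61, 59, 62, 67, 67]
144 [115, 115, 112, 110, 105, 108, 143, 191, 215, 215, 203, 191, 175, 155, 134, 115, 105, 92, 83, 68, 55, 53, 51, 52]
146 [114, 114, 112, 112, 124, 155, 188, 211, 217, 213, 202, 188, 170, 153, 132, 114, 102, 93, 83, 69, 54, 52, 51, 51]
150 [139, 168, 196, 211, 217, 218, 218, 218, 217, 210, 199, 186, 170, 150, 130, 113, 101, 91, 81, 67, 58, 57, 58, 60]
```

```bash
python3 -c "
from cell import manip
print(manip.hand_in())"
```

```text
the job is handed in; nothing more can be done
None
```

The window was pushed up from beneath its lip and stands with the bar level with the pointer (both measured 234.5 mm on the last wrist picture), the hand is clear, and the job was handed in at about 20.5 s; the flask, jar and timer look unmoved in the scene camera.

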